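# Start and tighten the specimen clamp's screw with its key

## Robot

A 7-joint arm with a two-finger parallel gripper is mounted at the origin on the work surface; the furniture and walls round the work are solid. World frame = base frame: x ahead of the robot, y to its left, z up, the work surface at z = 0. Lengths are in m, angles in rad, forces in N, time in s.
With the tool pointing down it reaches from about 0.425 to 0.925 m from the base axis. Payload 6.8 kg.
Tool frame: the origin (TCP) lies at the very end of the fingers, on their centre line; the grasp point (between the pads) lies 19 mm behind it; z points along the fingers, y is the line along which they close (so a half turn about z gives the same grasp; the last joint's range is limited). The gripper opens to 85 mm and grips with 20 to 120 N. Pads are 22 mm wide; open, the fingers measure 114 mm over their backs; the gripper's body (76 mm by 85 mm) begins 54 mm behind the grasp point. The pads swing forward as they close: fully open they stand 13 mm farther back than shut.
Start: joints at [-1.436, 0.477, 0.022, 1.555, -0.011, 1.109, -0.083], TCP at [0.162, 0.655, 0.231] pointing down, gripper open.
Joint ranges: [-2.96, 2.96], [-0.34, 2.1], [-1.41, 1.46], [0.24, 2.44], [-1.37, 4.51], [0.17, 1.92], [-2.96, 2.96]. Speed limits (rad/s): [2.39, 2.39, 3.14, 3.14, 3.14, 3.14, 3.14].

## Interface

Orientations are given as a unit quaternion [w, x, y, z].
In Python, from station import get_obs, read_camera, hand_in gives the robot as it stands.
- The arm moves only by the tool arm_command, never from a script. Its argument "commands" is one flat list of numbers, 7 for each row, row after row: the shift along the tool's x, y, z in m, then the turn, a rotation vector about the tool's x, y, z in degrees, then the opening, from 0 (shut) to 1 (fully open). In form: [tx, ty, tz, rx, ry, rz, fingers, tx, ty, tz, rx, ry, rz, fingers, ...]. A call has 1 to 8 rows; each row is the pose to reach, as a shift and turn from the pose commanded when the call began, along the tool's axes at that moment; what a row does not reach only later rows make up. A row lasts 1/10 s, in which the tool goes at most 50 mm and 8.59 degrees, less where a joint would pass 70% of its speed; a pose out of reach is approached as far as the arm can. A call with a gripper value outside its range is refused whole. The fingers move at their own pace and stop on an object; "force" is the grip in N (left out, the last holds). Time passes only in rows, so rows that repeat a pose let the fingers close. It gives the time, the measured TCP pose, the force, the opening and the grip force at its end, in the units of the state.
- get_obs(): the state, without advancing time (a new reading comes with each control period).
- read_camera(name): name is "scene" or "side" or "wrist"; returns a dict with "img" (480x640x3 uint8, red, green, blue), "camera_matrix" (3x3 intrinsics, pixels), "pose" (4x4, takes a point from camera to world coordinates). Camera axes: x right, y down, z forward; pixel columns grow to the right and rows downward; lengths in m; the calibration is good to about 2 mm. A picture is of the moment at which its call begins. There is no depth.
- hand_in(): hands the job in; it is judged then, once.
The state is a dict: "t": time; "q": joint angles; "joint_vel": joint speeds; "joint_torque": joint torques, N m; "eef_pos": TCP position; "tool_rot": TCP orientation; "contact_force": force on the tool from outside, world axes, zero at the start; "torque": the same for the moment, N m; "gripper_width": opening from 0.0 (shut) to 1.0 (fully open); "grasp_force": force on a finger pad.
Only numpy, scipy, OpenCV 4.12 (cv2) and the standard library are available. Lean on these libraries where they do the work, as an engineer would, in place of code of your own. Each camera call takes 0.05 s, during which the arm holds its last target. There are 200 camera calls.

## Task

Take the red-handled square key from its wooden stand and set it upright in the square socket of the specimen clamp's brass screw, feeling lightly for the socket until the key has dropped fully home; only then turn the screw about 70 degrees clockwise, so that the strap comes down on the specimen. Never force the key in or wrench it past the screw's stop; afterwards put it back fully home in its stand, and leave the other things on the bench alone.

Things in the scene. Friction and masses are not known exactly. Their poses are not given: they have to be found in the camera images.
- key: loose red-handled square key, 104 long, 160 g, upright in its stand. Origin: centre of the bit's flat tip (lower end); z up to the handle. Steel bit, square, sides along the key's x and y, bevelled: 10.4 wide at the tip, 14 from 2.5 mm to 22 mm up; shaft 12 diameter; collar 34 diameter from 48 to 53 mm above the tip; neck 16 diameter to 60 mm; handle from 60 to 104 mm.
- key_grip (a point): middle of the key's red handle, on its axis, 82 mm above the tip; axes as key. The handle is 24 wide along x, 40 along y, 44 high: grip it across x.
- stand: fixed wooden key stand, 62 x 62 x 54 high on a 78 x 78 rubber foot. Origin: centre of its underside, on the bench, z up. A round blind hole, 24 diameter, 50 deep, runs down its axis from the top; the key hangs in it by its collar, its tip then on the axis, 6 mm above this origin. Any heading of the key fits.
- clamp: fixed specimen clamp, grey base 110 (x) x 76 (y) x 12 high. Origin: centre of its underside, on the bench, z up. An aluminium strap, 76 x 40, its top at 30 mm, runs along x from under the brass screw head to the amber specimen at x = +36 mm; two 6 mm pins, to 32 mm high, beside it. The head: see screw_top. A push of 4 N is enough to feel for the socket.
- screw_top (a point): nominal centre of the screw head's top, fixed on the clamp at x = -20, y = 0, z = 55 mm, axes as the clamp's. Head 33 diameter, 20 high; square socket 15.6 wide, 16 deep. The real screw axis lies up to 1.5 mm from this point in x and in y, and the socket's sides are turned out of line with the clamp's x and y, by 0.3 rad or more: neither is reported, see or feel for them.
- screw (a joint): turn of the brass screw, rad: 0 at the start (no turn anticlockwise from there), clockwise seen from above positive, solid stop at 1.45. Turning takes about 0.1 N m; it stays where left; the head sinks 2.5 mm per rad. The head slides sideways under some 3 N (to 5 mm) and yields downward (spring, 2 N per mm, to 5 mm, then solid). A bit over about 0.1 rad out of line stops on the socket's rim.
- cup_1: bystander: white specimen cup with a red lid, 57 diameter, 60 high; origin at the centre of its underside
- stain_a: bystander: purple dropper bottle with a pale cap, 33 diameter, 98 high; origin at the centre of its underside
- tally_counter: bystander: white hand tally counter, 28 x 48 x 50; origin at the centre of its underside
- oil_bottle: bystander: brown dropper bottle with a black cap, 30 diameter, 84 high; origin at the centre of its underside
Not all that is in view belongs to the job. There is more than one size of the clamp; the one meant has the size given above.

How it is judged:
On the way, in this order (a step that is already met when the one before it is completed fails the run):
1. the key is fully home in the screw's socket and upright (within 4 degrees), and the screw has not been turned yet (z of key in the frame of clamp below 0.0425 m and horizontal distance between key and clamp below 0.029 m and angle between key's own z axis and vertical below 0.07 rad and value of joint screw below 0.15 rad), for 0.2 s.
2. the screw is turned clockwise by about 70 degrees (over 1.0 rad, 57 degrees) with the key still home and upright (value of joint screw above 1 rad and z of key in the frame of clamp below 0.0425 m and angle between key's own z axis and vertical below 0.07 rad), for 0.2 s.
At the end, for the whole second after the job is handed in: the screw has been turned by about 70 degrees or more (over 1.0 rad, 57 degrees), and the key stands at rest in its stand, upright within 6 degrees, on the stand's axis within 5 mm and within 3 mm of fully home (value of joint screw above 1 rad and horizontal distance between key and stand below 0.005 m and z of key in the frame of stand below 0.009 m and angle between key's own z axis and vertical below 0.1 rad and linear speed of key below 0.02 m/s); the robot touches nothing.
It fails at once if the key is forced: more than 40 N of contact force in all between the key and the clamp with its screw (a wedged bit adds up several times the push) (contact force between key and clamp above 40 N).
It fails at once if the screw is turned (past 0.15 rad, short of 0.95) while the key is not fully home or leans more than 5 degrees (value of joint screw between 0.15 and 0.95 rad and (z of key in the frame of clamp above 0.0425 m or angle between key's own z axis and vertical above 0.09 rad)).
It fails at once if a bystander is moved by more than 2 cm (distance of any of cup_1, stain_a, tally_counter, oil_bottle from where it was at the start of the episode above 0.02 m).
It also fails if it takes over 64 s, if anything falls off the work surface, if the arm or the gripper's body presses on something with over 40 N, if the wrist force passes 120 N, or if a joint passes its speed limit or range.

## Working session

There is one attempt and no reset: what is moved stays moved. The work goes in short steps, Python scripts to look and compute and a tool call to move; the robot and the scene stay as the last step left them, time stands still between calls to the robot, and variables do not carry over. Pictures are saved under pics/ and viewed, at most 10 in all, crops included, and the job is handed in when it is done.

Besides the shell and the picture viewer there is one more tool, called as a command line: name --argument value ..., lists and objects as JSON in quotes. arm_command: Moves the arm, as the interface text tells. Its arguments: {"type":"object","properties":{"commands":{"type":"array","items":{"type":"number"}},"force":{"type":"number"}},"required":["commands"]}

```bash
mkdir -p pics; cat > h.py <<'E'
import numpy as np, cv2
from station import get_obs, read_camera, hand_in
def snap(n,f):
    r=read_camera(n); np.savez('pics/'+f+'.npz',K=r['camera_matrix'],P=r['pose'],img=r['img'])
    cv2.imwrite('pics/'+f+'.png',r['img'][:,:,::-1]); return r
def ray(f,u,v):
    d=np.load('pics/'+f+'.npz'); r=d['P'][:3,:3]@np.linalg.solve(d['K'],[u,v,1.]); return d['P'][:3,3],r
def atz(f,u,v,z):
    c,r=ray(f,u,v); return c+r*(z-c[2])/r[2]
def tri(*o):
    A=np.zeros((3,3));b=np.zeros(3)
    for f,u,v in o:
        c,r=ray(f,u,v); r/=np.linalg.norm(r); M=np.eye(3)-np.outer(r,r); A+=M;b+=M@c
    return np.linalg.solve(A,b)
def proj(f,X):
    d=np.load('pics/'+f+'.npz'); P=d['P']; p=d['K']@(P[:3,:3].T@(np.array(X)-P[:3,3])); return p[:2]/p[2]
def crop(f,u0,v0,u1,v1,s):
    im=cv2.imread('pics/'+f+'.png')[v0:v1,u0:u1]; cv2.imwrite(f'pics/{f}_c.png',cv2.resize(im,None,fx=s,fy=s,interpolation=cv2.INTER_CUBIC))
def toollocal(dx):
    from scipy.spatial.transform import Rotation as R
    q=get_obs()['tool_rot']; return R.from_quat(np.roll(q,-1)).inv().apply(dx)
E
python3 - <<'E'
from h import *
np.set_printoptions(precision=4,suppress=True)
for n in('scene','side','wrist'):
    r=snap(n,n+'0'); print(n,r['pose'],r['camera_matrix'][0])
o=get_obs(); print(o)
a=[cv2.imread(f'pics/{n}0.png') for n in('scene','side')]
E
```

```text
scene [[-0.8144 -0.4979  0.2981  0.1171]
 [-0.5803  0.7056 -0.4066  0.4968]
 [-0.0079 -0.5042 -0.8636  1.0468]
 [ 0.      0.      0.      1.    ]] [573.1614   0.     315.2357]
side [[-0.9965 -0.0508  0.0663  0.394 ]
 [-0.0835  0.5919 -0.8016  0.7966]
 [ 0.0014 -0.8044 -0.5941  0.6436]
 [ 0.      0.      0.      1.    ]] [533.7891   0.     328.5339]
wrist [[ 0.2404  0.9287  0.2823  0.0908]
 [ 0.9707 -0.2291 -0.0731  0.6718]
 [-0.0033  0.2916 -0.9565  0.3717]
 [ 0.      0.      0.      1.    ]] [385.8695   0.     311.0691]
{'t': 0.15, 'q': array([-1.4361,  0.4776,  0.0224,  1.5562, -0.0115,  1.1093, -0.0831]), 'joint_vel': array([-0.0007, -0.0028,  0.    , -0.0018,  0.0002,  0.0011, -0.001 ]), 'joint_torque': array([  0.003 , -59.6924,   1.6106, -28.1492,   0.0128,   0.0066,
         0.    ]), 'eef_pos': array([0.1622, 0.6548, 0.2306]), 'tool_rot': array([-0.    ,  0.1211,  0.9926, -0.0007]), 'contact_force': array([ 0.1104, -0.0602,  0.2817]), 'torque': array([-0.0057, -0.0144,  0.0087]), 'grasp_force': 0.0, 'gripper_width': 1.000875569630974}
```

View pics/scene0.png

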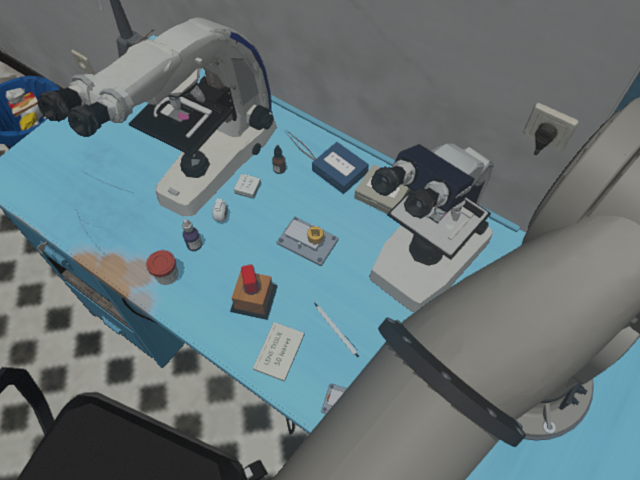

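View pics/side0.png

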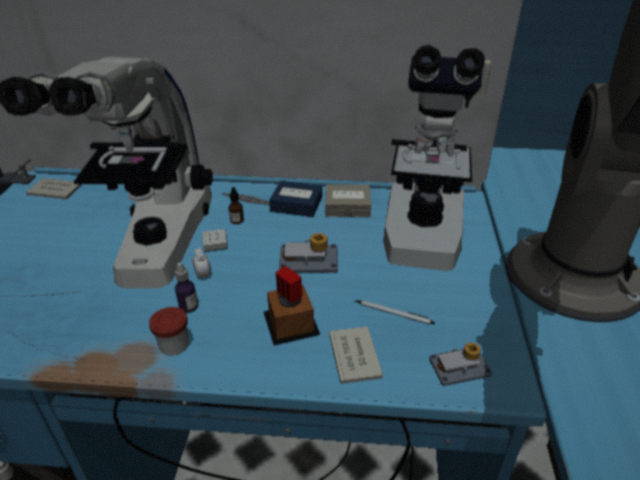

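The scene shows the key in its stand at (251,285). There are two clamps: A at scene (307,240), side (310,257), and B at scene (335,398), mostly hidden by the arm, side (460,363). Enlarging both in the side view to measure the bases.

```bash
python3 - <<'E'
from h import *
a=cv2.imread('pics/side0.png'); s=cv2.imread('pics/scene0.png')
f=lambda im,u,v,w,h,k:cv2.resize(im[v:v+h,u:u+w],None,fx=k,fy=k,interpolation=cv2.INTER_CUBIC)
top=np.hstack([f(a,270,225,80,60,5),f(a,420,330,80,60,5)]); bot=np.hstack([f(a,255,260,80,60,5)[:300],f(s,270,205,80,60,5)])
cv2.imwrite('pics/c1.png',np.vstack([top,bot]))
E
```

```text
(no output)
```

View pics/c1.png

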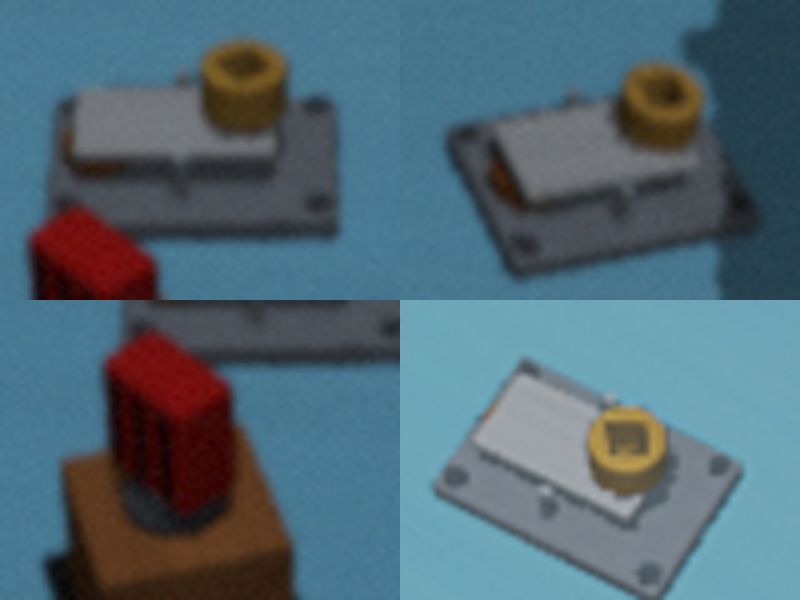

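```bash
python3 - <<'E'
from h import *
np.set_printoptions(precision=4,suppress=True)
def meas(f,uv,z=.012):
    p=[atz(f,u,v,z)[:2] for u,v in uv]; e=[np.linalg.norm(p[i]-p[(i+1)%len(p)]) for i in range(len(p))]
    d=p[2]-p[1]; print(f,np.mean(p,0),np.array(e),'long dir deg',np.degrees(np.arctan2(d[1],d[0]))); return p
print('A'); meas('side0',[(282,244.6),(280,271),(337,271),(337,244.6)])
meas('scene0',[(295.4,217.4),(277.4,242.6),(321.4,264.4),(338.4,239)])
print('B'); meas('side0',[(430,357),(443,384.4),(491.4,374),(480,351)])
print('screw side/scene', atz('side0',270+244/5,225+62/5,.055),atz('scene0',270+226/5,205+138/5,.055),tri(('side0',318.8,237.4),('scene0',315.2,232.6)))
print('key top'); meas('side0',[(286,267),(301.4,276),(291.4,284),(276.6,274.4)],.110)
E
for i in 1; do python3 - <<'E'
import sys; sys.path.insert(0,'.')
from h import *
import os; os.chdir('.')
s=cv2.imread('pics/scene0.png'); w=cv2.imread('pics/wrist0.png')
f=lambda im,u,v,w,h,k:cv2.resize(im[v:v+h,u:u+w],None,fx=k,fy=k,interpolation=cv2.INTER_CUBIC)
cv2.imwrite('pics/c2.png',np.hstack([f(s,220,255,64,80,6),cv2.resize(w,None,fx=.65,fy=.65)[:480] if 0 else cv2.copyMakeBorder(cv2.resize(w,(416,312)),0,168,0,0,cv2.BORDER_CONSTANT)]))
E
done
```

```text
A
side0 [0.4959 0.0119] [0.08   0.1045 0.08   0.1075] long dir deg -175.11306716734842
scene0 [0.4941 0.008 ] [0.0728 0.1059 0.0705 0.1066] long dir deg -174.17156362588074
B
side0 [0.239  0.2525] [0.0524 0.0772 0.0449 0.0801] long dir deg -161.01768141925157
screw side/scene [0.4776 0.0049 0.055 ] [0.4775 0.0046 0.055 ] [0.4776 0.0044 0.0547]
key top
side0 [0.506 0.18 ] [0.033  0.0233 0.0326 0.0222] long dir deg 57.053150103256876
```

View pics/c2.png

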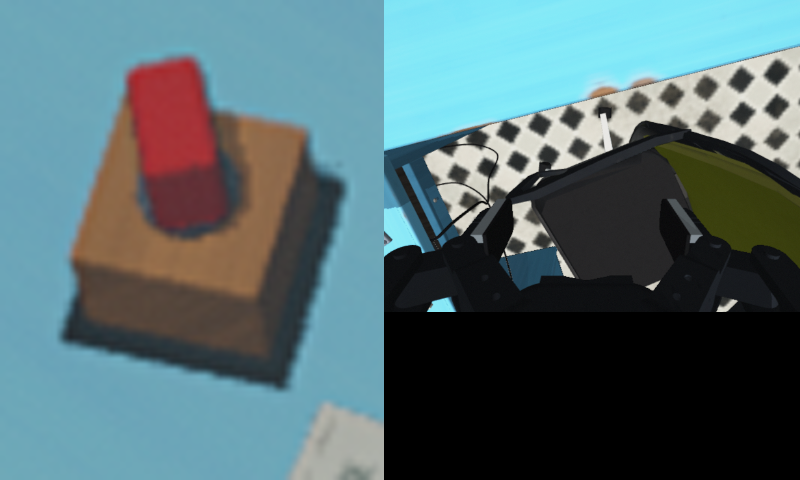

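```bash
python3 - <<'E'
from h import *
np.set_printoptions(precision=4,suppress=True)
C=[(128,75),(190,58),(213,160),(150,175)]
p=[atz('scene0',220+x/6,255+y/6,.110) for x,y in C]
print('scene key top',np.mean(p,0)); 
for i in range(4): d=p[(i+1)%4]-p[i]; print(np.linalg.norm(d),np.degrees(np.arctan2(d[1],d[0])))
print('tri', tri(('side0',288.9,275.3),('scene0',220+170/6,255+117/6)))
print('stand top center scene', np.mean([atz('scene0',220+x/6,255+y/6,.054) for x,y in[(130,103),(308,130),(258,298),(72,260)]],0))
# microscope: base corners & top
for uv in [(392,190),(385,255),(462,265),(462,190)]: print('base',uv,atz('side0',*uv,0.02))
print('head tri',tri(('side0',427,62),('scene0',387,182)),tri(('side0',468,64),('scene0',419,202)))
o=get_obs(); d=np.load('pics/wrist0.npz'); 
E
```

```text
scene key top [0.5056 0.1764 0.11  ]
0.01974058319484897 -127.17931324472858
0.036460988730084166 139.7430855896814
0.019551372916458788 50.34016205896358
0.03560525529948827 -39.99654468625691
tri [0.507  0.1753 0.106 ]
stand top center scene [0.5049 0.1757 0.054 ]
base (392, 190) [ 0.3371 -0.2334  0.02  ]
base (385, 255) [0.353  0.0026 0.02  ]
base (462, 265) [0.2121 0.0202 0.02  ]
base (462, 190) [ 0.1813 -0.2469  0.02  ]
head tri [0.319  0.05   0.3997] [0.2644 0.0546 0.4004]
```

The scene crop shows the key handle top centred near scene (248,274), long side at about 140° in the world frame. Clamp A measures about 106 x 72 mm, which fits 110 x 76. Clamp B is only about 78 x 50 mm, so it's the decoy. The c1 crop confirmed A, so I'm moving above the key.

arm_command --commands '[-0.449, -0.382, 0, 0, 0, 26, 1, -0.449, -0.382, 0, 0, 0, 26, 1, -0.449, -0.382, 0, 0, 0, 26, 1, -0.449, -0.382, 0, 0, 0, 26, 1, -0.449, -0.382, 0, 0, 0, 26, 1, -0.449, -0.382, 0, 0, 0, 26, 1, -0.449, -0.382, 0, 0, 0, 26, 1, -0.449, -0.382, 0, 0, 0, 26, 1]' --force 40

```text
t: 0.95
eef_pos: [0.3964, 0.3285, 0.2313]
tool_rot: [-0.0, 0.341, 0.94, 0.0]
contact_force: [0.9, 0.3, -0.1]
gripper_width: 0.998
grasp_force: 0.0
```

arm_command --commands '[-0.182, -0.046, 0, 0, 0, 0, 1, -0.182, -0.046, 0, 0, 0, 0, 1, -0.182, -0.046, 0, 0, 0, 0, 1, -0.182, -0.046, 0, 0, 0, 0, 1, -0.182, -0.046, 0, 0, 0, 0, 1, -0.182, -0.046, 0, 0, 0, 0, 1]'

```text
t: 1.55
eef_pos: [0.5059, 0.1775, 0.2311]
tool_rot: [-0.0, 0.342, 0.94, -0.0]
contact_force: [0.2, 0.6, -0.2]
gripper_width: 1.0
grasp_force: 0.0
```

```bash
python3 - <<'E'
from h import *
np.set_printoptions(precision=4,suppress=True)
snap('wrist','w1'); o=get_obs(); print(o['eef_pos'],o['tool_rot'],o['q'])
print(proj('w1',[.506,.177,.11]),proj('w1',[.505,.176,.054]),proj('w1',[.478,.005,.055]))
E
```

```text
[0.5053 0.1789 0.231 ] [-0.0004  0.3412  0.94   -0.    ] [-0.762   0.2548  0.3657  1.9078 -0.1081  0.9985  0.5262]
[311.5957 229.3002] [309.9848 211.269 ] [147.2085 307.3068]
```

View pics/w1.png

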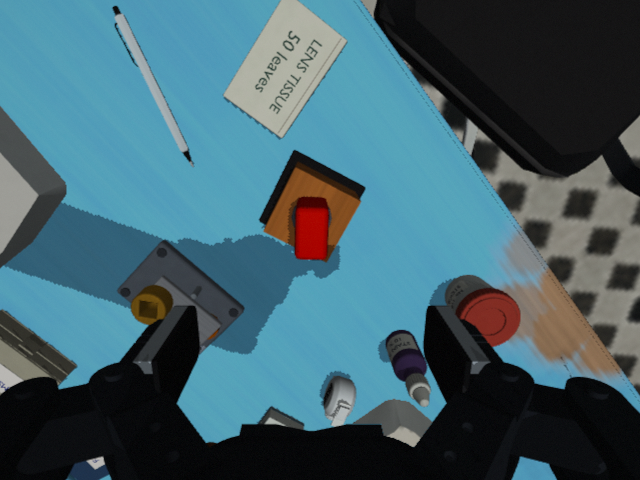

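The wrist view shows the key at (312,228) between the open fingers, and clamp A's brass head with its socket at (151,305). Enlarging both.

```bash
python3 - <<'E'
from h import *
s=cv2.imread('pics/w1.png')
f=lambda im,u,v,w,h,k:cv2.resize(im[v:v+h,u:u+w],None,fx=k,fy=k,interpolation=cv2.INTER_CUBIC)
cv2.imwrite('pics/c3.png',np.hstack([f(s,280,180,64,96,6),f(s,120,280,50,72,8)]))
E
```

```text
(no output)
```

View pics/c3.png

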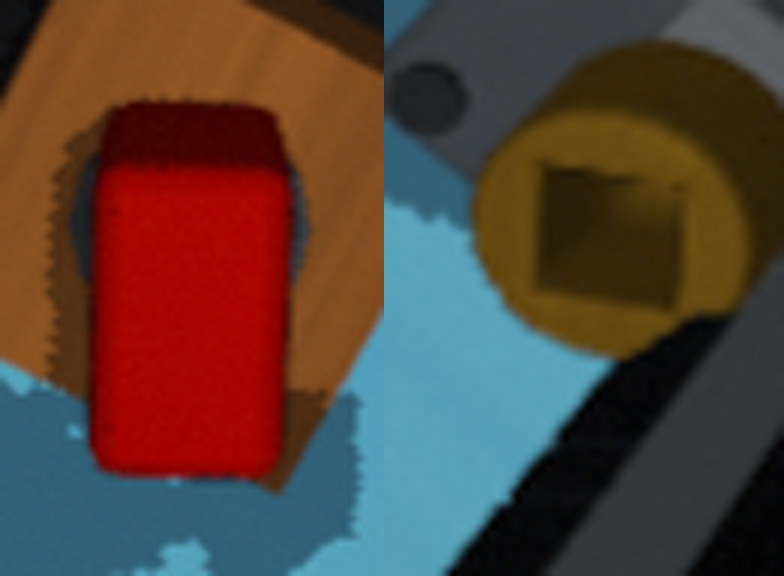

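```bash
python3 - <<'E'
from h import *
np.set_printoptions(precision=4,suppress=True)
def rep(n,p):
    print(n,np.mean(p,0))
    for i in range(4): d=p[(i+1)%4]-p[i]; print('  ',np.linalg.norm(d).round(4),np.degrees(np.arctan2(d[1],d[0])).round(1))
k=[(97,168),(290,168),(282,472),(92,472)]; k=[(280+x/6,180+y/6) for x,y in k]
rep('key',[atz('w1',*c,.110) for c in k])
s=[(540,160),(688,183),(676,312),(535,290)]; s=[(120+(x-384)/8,280+y/8) for x,y in s]
rep('socket',[atz('w1',*c,.055) for c in s]); print('head centre',atz('w1',120+(610-384)/8,280+230/8,.055))
m=np.mean(k,0); ms=np.mean(s,0)
print('tri key',tri(('side0',288.9,275.3),('scene0',248.3,274.5),('w1',*m)),'screw',tri(('side0',318.8,237.4),('scene0',315.2,232.6),('w1',*ms)))
# clamp heading from hole/corners in w1
p=[atz('w1',*c,.012) for c in [(166,241),(243,309)]]; print('clamp edge',p,np.degrees(np.arctan2(*(p[1]-p[0])[1::-1])))
E
```

```text
key [0.5086 0.1749 0.11  ]
   0.0223 50.0
   0.0374 -40.8
   0.0229 -130.0
   0.0374 138.4
socket [0.4802 0.004  0.055 ]
   0.0167 40.1
   0.0167 -51.4
   0.0161 -140.1
   0.0166 130.6
head centre [0.4796 0.0047 0.055 ]
tri key [0.508  0.1746 0.1053] screw [0.4787 0.0034 0.0536]
clamp edge [array([0.4444, 0.0424, 0.012 ]), array([0.5469, 0.0499, 0.012 ])] 4.149277455716452
```

arm_command --commands '[-0.004, -0.002, 0.04, 0, 0, 0, 1, -0.004, -0.002, 0.08, 0, 0, 0, 1, -0.004, -0.002, 0.12, 0, 0, 0, 1, -0.004, -0.002, 0.15, 0, 0, 0, 1, -0.004, -0.002, 0.16, 0, 0, 0, 1, -0.004, -0.002, 0.16, 0, 0, 0, 0.8]' --force 60

```text
t: 2.2
eef_pos: [0.5062, 0.1752, 0.0703]
tool_rot: [-0.001, 0.34, 0.94, -0.001]
contact_force: [-0.0, -1.0, 0.1]
gripper_width: 0.857
grasp_force: 0.0
```

arm_command --commands '[0, 0, 0, 0, 0, 0, 0, 0, 0, 0, 0, 0, 0, 0, 0, 0, 0, 0, 0, 0, 0, 0, 0, 0, 0, 0, 0, 0, 0, 0, 0, 0, 0, 0, 0, 0, 0, 0, 0, 0, 0, 0]'

```text
t: 2.8
eef_pos: [0.5084, 0.1748, 0.0727]
tool_rot: [0.001, 0.341, 0.94, 0.001]
contact_force: [-1.2, -0.4, 5.8]
gripper_width: 0.275
grasp_force: 58.5
```

arm_command --commands '[0, 0, -0.03, 0, 0, 0, 0, 0, 0, -0.06, 0, 0, 0, 0, 0, 0, -0.095, 0, 0, 0, 0, 0, 0, -0.095, 0, 0, 0, 0]'

```text
t: 3.2
eef_pos: [0.5105, 0.1752, 0.1711]
tool_rot: [0.003, 0.342, 0.94, 0.003]
contact_force: [-0.1, 0.8, -1.5]
gripper_width: 0.27
grasp_force: 60.2
```

```bash
python3 - <<'E'
from h import *
np.set_printoptions(precision=4,suppress=True)
o=get_obs(); print(o['eef_pos'],o['tool_rot'],o['contact_force'])
print(toollocal(np.array([.480,.004,.150])-o['eef_pos']))
E
```

```text
[0.5105 0.1752 0.1711] [0.0029 0.3416 0.9398 0.0034] [-0.1247  0.796  -1.4615]
[-0.0864 -0.151   0.0202]
```

arm_command --commands '[-0.03, -0.036, 0.005, 0, 0, 3, 0, -0.06, -0.073, 0.01, 0, 0, 6, 0, -0.09, -0.11, 0.015, 0, 0, 9, 0, -0.126, -0.151, 0.02, 0, 0, 10, 0, -0.126, -0.151, 0.02, 0, 0, 10, 0, -0.126, -0.151, 0.02, 0, 0, 10, 0, -0.126, -0.151, 0.02, 0, 0, 10, 0, -0.126, -0.151, 0.02, 0, 0, 10, 0]'

```text
t: 4.0
eef_pos: [0.5074, -0.0205, 0.1462]
tool_rot: [-0.0, 0.421, 0.907, 0.0]
contact_force: [-0.9, 1.1, -0.8]
gripper_width: 0.273
grasp_force: 60.1
```

```bash
python3 - <<'E'
from h import *
np.set_printoptions(precision=4,suppress=True)
snap('wrist','w2');o=get_obs(); print(o['eef_pos'],o['tool_rot'],o['contact_force'])
u,v=proj('w2',[.480,.004,.055]).astype(int); print(u,v)
im=cv2.imread('pics/w2.png'); 
c=lambda im,u,v,w,h,k:cv2.resize(im[max(v,0):v+h,max(u,0):u+w],None,fx=k,fy=k,interpolation=cv2.INTER_CUBIC)
a=c(im,u-40,v-60,80,120,5); b=cv2.resize(im,(400,300)); b=cv2.copyMakeBorder(b,0,a.shape[0]-300,0,0,0)
print(max(u-40,0),max(v-60,0)); cv2.imwrite('pics/c4.png',np.hstack([a,b]))
E
```

```text
[ 0.5074 -0.0206  0.1462] [-0.0002  0.4206  0.9073  0.0002] [ 0.0224  0.4945 -1.5491]
303 183
263 123
```

View pics/c4.png

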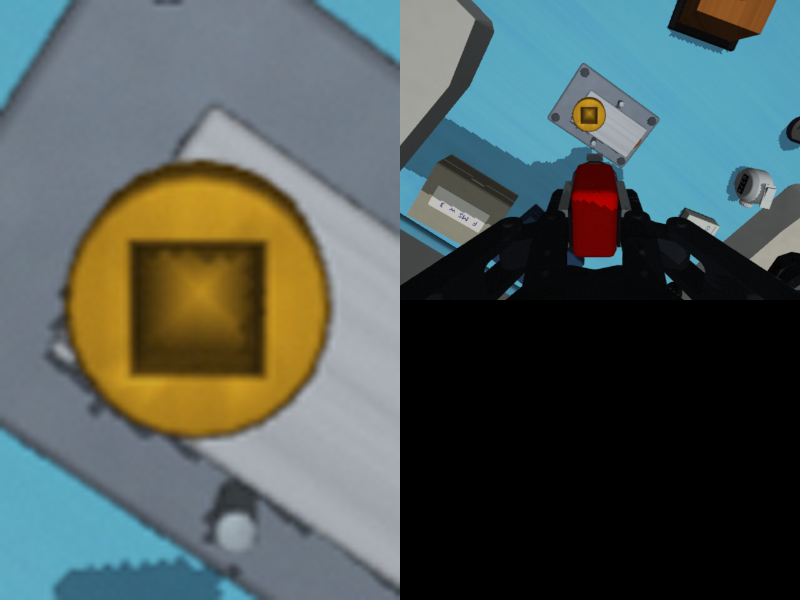

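```bash
python3 - <<'E'
from h import *
np.set_printoptions(precision=4,suppress=True)
s=[(130,241),(266,241),(265,376),(131,377)]; s=[(263+x/5,123+y/5) for x,y in s]
p=[atz('w2',*c,.055) for c in s]; print(np.mean(p,0))
for i in range(4): d=p[(i+1)%4]-p[i]; print(np.linalg.norm(d),np.degrees(np.arctan2(d[1],d[0])))
o=get_obs(); w,x,y,z=o['tool_rot']; print('tool y',np.degrees(np.arctan2(y*y-x*x,2*x*y)))
print(tri(('side0',318.8,237.4),('scene0',315.2,232.6),('w2',*np.mean(s,0)),('w1',*np.array([148.2,309.5]))))
print(toollocal(np.mean(p,0)-o['eef_pos']))
E
```

```text
[0.4802 0.0033 0.055 ]
0.016271933283440277 40.270257802179415
0.016368552445250616 -49.94430586341013
0.016367084595484277 -139.29103250525085
0.01649449546813651 129.72847097231667
tool y 40.26125513843771
[0.4792 0.0031 0.0532]
[ 0.0358 -0.0054  0.0912]
```

arm_command --commands '[0.018, -0.003, 0.005, 0, 0, 0, 0, 0.036, -0.0055, 0.01, 0, 0, 0, 0, 0.036, -0.0055, 0.016, 0, 0, 0, 0, 0.036, -0.0055, 0.02, 0, 0, 0, 0, 0.036, -0.0055, 0.02, 0, 0, 0, 0, 0.036, -0.0055, 0.02, 0, 0, 0, 0]'

```text
t: 4.65
eef_pos: [0.4806, 0.0012, 0.1264]
tool_rot: [0.0, 0.422, 0.907, -0.0]
contact_force: [-0.3, -0.2, -2.4]
gripper_width: 0.278
grasp_force: 60.1
```

```bash
python3 - <<'E'
from h import *
np.set_printoptions(precision=4,suppress=True)
o=get_obs(); print(o['eef_pos'],o['tool_rot'],o['contact_force'],o['torque'])
print(toollocal(np.array([.480,.0033,.1062])-o['eef_pos']))
E
```

```text
[0.4806 0.0012 0.1264] [ 0.0003  0.4221  0.9065 -0.    ] [-0.2819 -0.2201 -2.4154] [-0.0271 -0.029  -0.0483]
[0.002  0.0009 0.0202]
```

arm_command --commands '[0.002, 0.001, 0, 0, 0, 0, 0, 0.002, 0.001, 0.001, 0, 0, 0, 0, 0.002, 0.001, 0.002, 0, 0, 0, 0, 0.002, 0.001, 0.003, 0, 0, 0, 0, 0.002, 0.001, 0.004, 0, 0, 0, 0, 0.002, 0.001, 0.005, 0, 0, 0, 0, 0.002, 0.001, 0.006, 0, 0, 0, 0, 0.002, 0.001, 0.006, 0, 0, 0, 0]'

```text
t: 5.45
eef_pos: [0.4793, 0.0037, 0.1201]
tool_rot: [-0.0, 0.422, 0.907, -0.0]
contact_force: [-0.4, 0.3, -1.9]
gripper_width: 0.271
grasp_force: 60.1
```

arm_command --commands '[0, 0, 0.001, 0, 0, 0, 0, 0, 0, 0.002, 0, 0, 0, 0, 0, 0, 0.003, 0, 0, 0, 0, 0, 0, 0.004, 0, 0, 0, 0, 0, 0, 0.004, 0, 0, 0, 0]'

```text
t: 5.95
eef_pos: [0.4793, 0.0037, 0.1161]
tool_rot: [-0.0, 0.422, 0.907, -0.0]
contact_force: [0.1, -0.5, -1.7]
gripper_width: 0.274
grasp_force: 60.1
```

arm_command --commands '[0, 0, 0.0015, 0, 0, 0, 0, 0, 0, 0.003, 0, 0, 0, 0, 0, 0, 0.0045, 0, 0, 0, 0, 0, 0, 0.006, 0, 0, 0, 0, 0, 0, 0.007, 0, 0, 0, 0, 0, 0, 0.008, 0, 0, 0, 0, 0, 0, 0.009, 0, 0, 0, 0, 0, 0, 0.009, 0, 0, 0, 0]'

```text
t: 6.75
eef_pos: [0.4793, 0.0037, 0.1072]
tool_rot: [-0.0, 0.422, 0.907, -0.0]
contact_force: [-0.1, 0.3, -1.9]
gripper_width: 0.276
grasp_force: 60.1
```

arm_command --commands '[0, 0, 0.0005, 0, 0, 0, 0, 0, 0, 0.001, 0, 0, 0, 0, 0, 0, 0.0015, 0, 0, 0, 0, 0, 0, 0.002, 0, 0, 0, 0, 0, 0, 0.002, 0, 0, 0, 0]'

```text
t: 7.25
eef_pos: [0.4794, 0.0037, 0.1053]
tool_rot: [-0.0, 0.422, 0.907, 0.0]
contact_force: [-0.4, -0.2, -0.1]
gripper_width: 0.27
grasp_force: 60.1
```

arm_command --commands '[0, 0, 0.0005, 0, 0, 0, 0, 0, 0, 0.001, 0, 0, 0, 0, 0, 0, 0.001, 0, 0, 0, 0, 0, 0, 0.001, 0, 0, 0, 0]'

```text
t: 7.65
eef_pos: [0.4794, 0.0037, 0.1044]
tool_rot: [0.0, 0.422, 0.907, 0.0]
contact_force: [-0.1, 0.1, 1.3]
gripper_width: 0.277
grasp_force: 60.5
```

```bash
python3 - <<'E'
from h import *
snap('side','s3'); print(get_obs()['contact_force'],get_obs()['torque'])
im=cv2.imread('pics/s3.png'); cv2.imwrite('pics/c5.png',cv2.resize(im[180:290,250:390],None,fx=5,fy=5,interpolation=cv2.INTER_CUBIC))
E
```

```text
[-0.37058115 -0.47566833  0.4996839 ] [-0.05690311  0.17374326  0.03023859]
```

View pics/c5.png

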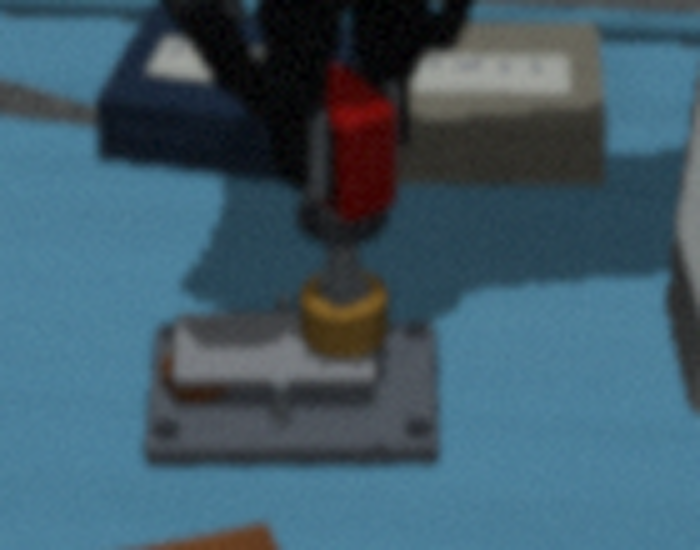

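The side view shows the key upright with its collar about 30 mm above the brass head, so the bit is fully in. The light push of about 3 N agrees. Now turning clockwise.

arm_command --commands '[0, 0, 0, 0, 0, 4, 0, 0, 0, 0, 0, 0, 8, 0, 0, 0, 0, 0, 0, 12, 0, 0, 0, 0, 0, 0, 16, 0, 0, 0, 0, 0, 0, 20, 0, 0, 0, 0, 0, 0, 24, 0, 0, 0, 0, 0, 0, 28, 0, 0, 0, 0, 0, 0, 28, 0]'

```text
t: 8.5
eef_pos: [0.4794, 0.0039, 0.1042]
tool_rot: [-0.0, 0.629, 0.778, -0.0]
contact_force: [-0.6, 0.1, 0.1]
gripper_width: 0.275
grasp_force: 60.3
```

```bash
python3 - <<'E'
from h import *
o=get_obs(); print(o['eef_pos'],o['tool_rot'],o['contact_force'],o['torque'],o['q'])
E
```

```text
[0.47936583 0.00394004 0.10419751] [-1.95249041e-05  6.28808248e-01  7.77560403e-01 -8.07217530e-05] [-0.63599308  0.10892336  0.11613807] [0.1208089  0.07216666 0.029535  ] [-0.58608812  0.37533786  0.5444532   2.15441188 -0.30458403  0.68520696
  0.37649495]
```

arm_command --commands '[0, 0, 0.0003, 0, 0, 4, 0, 0, 0, 0.0005, 0, 0, 8, 0, 0, 0, 0.0008, 0, 0, 12, 0, 0, 0, 0.001, 0, 0, 16, 0, 0, 0, 0.001, 0, 0, 20, 0, 0, 0, 0.001, 0, 0, 24, 0, 0, 0, 0.001, 0, 0, 28, 0, 0, 0, 0.001, 0, 0, 28, 0]'

```text
t: 9.3
eef_pos: [0.4792, 0.0039, 0.1032]
tool_rot: [-0.0, 0.798, 0.603, -0.0]
contact_force: [-0.7, 0.8, 0.1]
gripper_width: 0.278
grasp_force: 60.2
```

arm_command --commands '[0, 0, 0, 0, 0, 4, 0, 0, 0, 0, 0, 0, 8, 0, 0, 0, 0, 0, 0, 12, 0, 0, 0, 0, 0, 0, 16, 0, 0, 0, 0, 0, 0, 20, 0, 0, 0, 0, 0, 0, 21, 0, 0, 0, 0, 0, 0, 21, 0, 0, 0, 0, 0, 0, 21, 0]'

```text
t: 10.1
eef_pos: [0.479, 0.0039, 0.103]
tool_rot: [-0.0, 0.894, 0.448, -0.0]
contact_force: [0.8, 1.3, -7.6]
gripper_width: 0.275
grasp_force: 59.5
```

```bash
python3 - <<'E'
from h import *
o=get_obs(); w,x,y,z=o['tool_rot'];print(o['eef_pos'],'tool y',np.degrees(np.arctan2(y*y-x*x,2*x*y)),o['contact_force'],o['torque'],o['q'])
E
```

```text
[0.47899537 0.00393874 0.10295378] tool y -36.76871395427532 [ 0.77013969  1.28661862 -7.63232178] [ 0.37003738 -0.11675047  0.03945362] [-0.75588009  0.43336763  0.77020226  2.16463949 -0.46419154  0.71191624
 -0.31315776]
```

arm_command --commands '[0, 0, 0, 0, 0, -3, 0, 0, 0, 0, 0, 0, -6, 0, 0, 0, -0.002, 0, 0, -6, 0, 0, 0, -0.005, 0, 0, -6, 0, 0, 0, -0.01, 0, 0, -6, 0]'

```text
t: 10.6
eef_pos: [0.4794, 0.0035, 0.1136]
tool_rot: [0.0, 0.87, 0.493, -0.0]
contact_force: [-0.2, 1.1, -2.2]
gripper_width: 0.276
grasp_force: 60.1
```

Free of drag. Lifting clear, then checking the socket from the same offset spot as before.

arm_command --commands '[0, 0, -0.007, 0, 0, 0, 0, 0, 0, -0.015, 0, 0, 0, 0, 0, 0, -0.03, 0, 0, 0, 0, 0, 0, -0.05, 0, 0, 0, 0, -0.02, 0, -0.065, 0, 0, 0, 0, -0.04, 0, -0.065, 0, 0, 0, 0, -0.04, 0, -0.065, 0, 0, 0, 0]'

```text
t: 11.3
eef_pos: [0.457, -0.0332, 0.1784]
tool_rot: [-0.0, 0.871, 0.491, 0.0]
contact_force: [-1.2, -0.3, -2.2]
gripper_width: 0.274
grasp_force: 60.1
```

```bash
python3 - <<'E'
from h import *
np.set_printoptions(precision=4,suppress=True)
snap('wrist','w3');o=get_obs(); w,x,y,z=o['tool_rot'];print(o['eef_pos'],o['tool_rot'],np.degrees(np.arctan2(y*y-x*x,2*x*y)))
u,v=proj('w3',[.480,.0035,.052]).astype(int); print(u,v)
im=cv2.imread('pics/w3.png'); 
c=lambda im,u,v,w,h,k:cv2.resize(im[max(v,0):v+h,max(u,0):u+w],None,fx=k,fy=k,interpolation=cv2.INTER_CUBIC)
a=c(im,u-40,v-50,80,100,5); b=cv2.resize(im,(400,300)); b=cv2.copyMakeBorder(b,0,a.shape[0]-300,0,0,0)
cv2.imwrite('pics/c6.png',np.hstack([a,b]))
E
```

```text
[ 0.4576 -0.0319  0.1781] [-0.0005  0.8707  0.4919  0.0001] -31.071061693605447
310 166
```

View pics/c6.png

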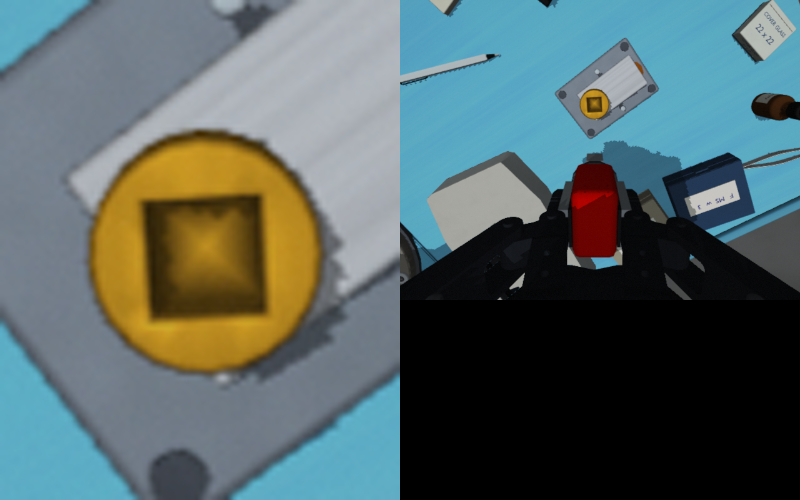

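The wrist view shows the empty socket centred near (310,166), turned about 68° (1.19 rad) from its start. The screw is done; now returning to the stand.

arm_command --commands '[0.03, -0.009, 0, 0, 0, -8, 0, 0.06, -0.018, 0, 0, 0, -16, 0, 0.09, -0.028, 0, 0, 0, -24, 0, 0.12, -0.037, 0, 0, 0, -32, 0, 0.15, -0.047, 0, 0, 0, -40, 0, 0.18, -0.056, 0, 0, 0, -48, 0, 0.203, -0.063, 0, 0, 0, -56, 0, 0.203, -0.063, 0, 0, 0, -64, 0]'

```text
t: 12.15
eef_pos: [0.5091, 0.1806, 0.1772]
tool_rot: [-0.0, 0.471, 0.882, 0.0]
contact_force: [-0.2, -0.8, -1.2]
gripper_width: 0.267
grasp_force: 60.2
```

arm_command --commands '[0, 0, 0, 0, 0, -8, 0, 0, 0, 0, 0, 0, -17, 0, 0, 0, 0, 0, 0, -17, 0, 0, 0, 0, 0, 0, -17, 0, 0, 0, 0, 0, 0, -17, 0]'

```text
t: 12.65
eef_pos: [0.5089, 0.1759, 0.1779]
tool_rot: [-0.0, 0.343, 0.939, -0.0]
contact_force: [-0.5, 0.4, -1.7]
gripper_width: 0.276
grasp_force: 60.2
```

```bash
python3 - <<'E'
from h import *
np.set_printoptions(precision=4,suppress=True)
o=get_obs(); w,x,y,z=o['tool_rot'];print(o['eef_pos'],o['tool_rot'],np.degrees(np.arctan2(y*y-x*x,2*x*y)),o['contact_force'])
print(toollocal(np.array([.5084,.1748,.0727])-o['eef_pos']))
E
```

```text
[0.5089 0.1759 0.1779] [-0.0002  0.3427  0.9394 -0.0002] 49.915293739727076 [-0.4605  0.4409 -1.6871]
[-0.0003 -0.0011  0.1052]
```

arm_command --commands '[0, -0.001, 0.02, 0, 0, 0, 0, 0, -0.001, 0.04, 0, 0, 0, 0, 0, -0.001, 0.055, 0, 0, 0, 0, 0, -0.001, 0.07, 0, 0, 0, 0, 0, -0.001, 0.085, 0, 0, 0, 0, 0, -0.001, 0.097, 0, 0, 0, 0, 0, -0.001, 0.1, 0, 0, 0, 0, 0, -0.001, 0.1, 0, 0, 0, 0]'

```text
t: 13.45
eef_pos: [0.5083, 0.1751, 0.078]
tool_rot: [-0.0, 0.342, 0.94, -0.0]
contact_force: [-0.0, -0.3, -1.3]
gripper_width: 0.271
grasp_force: 60.2
```

arm_command --commands '[0, 0, 0.001, 0, 0, 0, 0, 0, 0, 0.002, 0, 0, 0, 0, 0, 0, 0.003, 0, 0, 0, 0, 0, 0, 0.004, 0, 0, 0, 0, 0, 0, 0.0045, 0, 0, 0, 0, 0, 0, 0.0045, 0, 0, 0, 0]'

```text
t: 14.05
eef_pos: [0.5084, 0.1752, 0.0738]
tool_rot: [-0.0, 0.341, 0.94, -0.0]
contact_force: [1.1, -0.3, -0.3]
gripper_width: 0.273
grasp_force: 60.2
```

arm_command --commands '[0, 0, 0.0005, 0, 0, 0, 0, 0, 0, 0.001, 0, 0, 0, 0, 0, 0, 0.001, 0, 0, 0, 0]'

```text
t: 14.35
eef_pos: [0.5085, 0.1752, 0.0728]
tool_rot: [-0.0, 0.341, 0.94, 0.0]
contact_force: [0.1, 0.6, -0.9]
gripper_width: 0.271
grasp_force: 60.3
```

arm_command --commands '[0, 0, 0, 0, 0, 0, 0.4, 0, 0, 0, 0, 0, 0, 0.6, 0, 0, 0, 0, 0, 0, 0.9, 0, 0, 0, 0, 0, 0, 1, 0, 0, 0, 0, 0, 0, 1, 0, 0, 0, 0, 0, 0, 1, 0, 0, 0, 0, 0, 0, 1]'

```text
t: 15.05
eef_pos: [0.5084, 0.1752, 0.0728]
tool_rot: [-0.0, 0.341, 0.94, 0.0]
contact_force: [-0.2, -0.0, 0.0]
gripper_width: 1.001
grasp_force: 0.0
```

arm_command --commands '[0, 0, -0.02, 0, 0, 0, 1, 0, 0, -0.05, 0, 0, 0, 1, 0, 0, -0.09, 0, 0, 0, 1, 0, 0, -0.13, 0, 0, 0, 1, 0, 0, -0.16, 0, 0, 0, 1, 0, 0, -0.16, 0, 0, 0, 1, 0, 0, -0.16, 0, 0, 0, 1]'

```text
t: 15.75
eef_pos: [0.5085, 0.1753, 0.2331]
tool_rot: [0.0, 0.341, 0.94, 0.001]
contact_force: [-0.4, 0.0, -1.2]
gripper_width: 0.999
grasp_force: 0.0
```

```bash
python3 - <<'E'
from h import *
snap('wrist','w4'); snap('side','s4')
a=cv2.imread('pics/w4.png')[140:290,240:390]; b=cv2.imread('pics/s4.png')[250:350,250:350]
cv2.imwrite('pics/c7.png',np.hstack([cv2.resize(x,(400,400),interpolation=cv2.INTER_CUBIC) for x in(a,b)]))
print(get_obs()['eef_pos'],get_obs()['contact_force'])
E
```

```text
[0.50754645 0.17496088 0.23155776] [-0.71897855 -0.00974667  0.20371218]
```

View pics/c7.png

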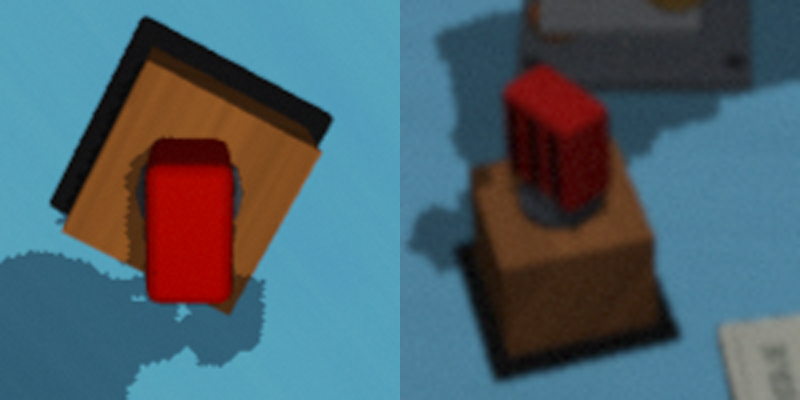

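The key stands upright in its stand with the collar down on the wood, looking as it did at the start, and the gripper is clear.

```bash
python3 -c "from station import hand_in; print(hand_in())"
```

```text
the job is handed in; nothing more can be done
None
```

The key was seated fully home under a push of about 3 N, the screw was turned about 68° clockwise (measured from the wrist picture), the key is back home in its stand, and the job is handed in; no verdict was returned.

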